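# Load the spare glass mould in the free pocket and lock it

## Robot

A 6-joint arm with a two-finger parallel gripper is mounted at the origin on the work surface. World frame = base frame: x ahead of the robot, y to its left, z up, the work surface at z = 0. Lengths are in m, angles in degrees, forces in N, time in s.
With the tool pointing down it reaches from about 0.4 to 0.825 m from the base axis. Payload 7 kg.
Tool frame: the origin (TCP) lies midway between the tips of the shut fingers; the grasp point (between the pads) lies 19 mm behind it; z points along the fingers, y is the direction in which the jaws open and shut (so a half turn about z gives the same grasp; the last joint's range is limited). The gripper opens to 88 mm and grips with 3 to 60 N. Pads are 19 mm wide; open, the fingers measure 130 mm over their backs; the gripper's body (78 mm by 193 mm) begins 47 mm behind the grasp point.
Start: joints at [-57.233, 20.546, 0.682, 0, -70.136, -16.507], TCP at [0.189, -0.648, 0.227] pointing down, gripper open.
Joint ranges: [-176.03, 176.03], [-82.01, 121.73], [-58.28, 71.71], [-173.87, 95.51], [-174.79, -0.11], [-173.66, 173.66]. Speed limits (degrees/s): [136.94, 136.94, 172.46, 180, 180, 180].

## Interface

Orientations are given as [roll, pitch, yaw] about the fixed x, y, z axes, in that order (R = Rz(yaw) Ry(pitch) Rx(roll)).
In Python, from plant import r gives the robot as it stands.
- The arm moves only by the tool carry_out, never from a script. Its argument "motion" is one flat list of numbers, 7 for each row, row after row: the turn, a rotation vector about the tool's x, y, z in degrees, then the shift along the tool's x, y, z in cm, then the finger opening in cm, from 0 to 8.76. A call has 1 to 20 rows; each row shifts and turns the commanded pose from where the row before left it, along the tool's axes as they then stand; what a row does not reach is not made up. A row lasts 1/12 s, in which the tool goes at most 41.7 mm and 7.16 degrees, less where a joint would pass 70% of its speed; a pose out of reach is approached as far as the arm can. A call is refused whole if a number of a shift passes 4.17 or a number of a turn 7.16, either way. A call with a gripper value outside its range is refused whole. The fingers move at their own pace and stop on an object; "grip_force" is the grip in N (left out, the last holds). Time passes only in rows, so rows that do not move let the fingers close. It gives the time, the measured TCP pose, the force and the opening at its end, in the units of the state.
- r.get_state(): the state, without advancing time (a new reading comes with each control period).
- r.capture(name): name is "scene" or "top" or "wrist"; returns a dict with "pixels" (480x640x3 uint8, red, green, blue), "K" (3x3 intrinsics, pixels), "k1" (the pictures are not rectified: a ray, as slopes to the right and down, at radius r is drawn at 1 + k1 r^2 times it, then the intrinsics apply), "R" (3x3) and "t" (3): a world point X has camera coordinates R X + t. Camera axes: x right, y down, z forward; pixel columns grow to the right and rows downward; lengths in m; the calibration is good to about 2 mm. A picture is of the moment at which its call begins. There is no depth.
- r.close_job(): hands the job in, once; it reports no verdict.
The state is a dict: "time_s": time; "joints": joint angles; "qd": joint speeds; "joint_torque": joint torques, N m; "tcp_pos": TCP position; "eef_rot": TCP orientation; "contact_force": force on the tool from outside, world axes, zero at the start; "moment": the same for the moment, N m; "gripper_width": finger opening in m.
Only numpy, scipy, OpenCV 4.12 (cv2) and the standard library are available. Lean on these libraries where they do the work, as an engineer would, in place of code of your own. Each camera call takes 0.05 s, during which the arm holds its last target. There are 200 camera calls.

## Task

Put the loose rectangular graphite mould that stands on the bench into whichever pocket of the sloping rack is empty, fully down on the pocket's floor with its bowl facing out, then swing that pocket's lever fully shut over it and let go. The other two moulds are about to be taken out: leave them and their open levers as they are, and do not disturb the other things on the bench.

Things in the scene. Friction and masses are not known exactly. Their poses are not given: they have to be found in the camera images.
- loose_mould: dark graphite block 80 x 44 x 50 mm (x, y, z) with a round bowl 28 across, 16 deep in the middle of its top; the same either way round; 0.2 to 0.42 kg; origin at centre of underside, z up through the bowl. This is the one standing flat on the bench away from the rack.
- seated_1: dark graphite block 80 x 44 x 50 mm (x, y, z) with a round bowl 28 across, 16 deep in the middle of its top; the same either way round; 0.2 to 0.42 kg; origin at centre of underside, z up through the bowl. Already sitting in one of the rack's pockets (which one varies).
- seated_2: dark graphite block 80 x 44 x 50 mm (x, y, z) with a round bowl 28 across, 16 deep in the middle of its top; the same either way round; 0.2 to 0.42 kg; origin at centre of underside, z up through the bowl. Already sitting in another of the rack's pockets (which one varies).
- rack: fixed aluminium mould rack, 380 mm long (its y): a face sloping 30 deg, low edge towards the robot, with three pockets in a row 120 mm apart, each with its own locking lever. Origin on the bench under the middle pocket; x away from the robot, y to the left
- pocket_left: left pocket (left = +y). Origin: centre of its floor, 50 mm above the bench; x up the slope, y along the rack to the left, z out of the face, leaning 30 deg to the robot. Inside 86 x 50 mm (x, y), walls 4 thick, 15 high: a block has 3 mm play each side and stands out 35 mm. Lever pivot post (14 mm across) at x -25, y +40, 54 mm high
- lever_left (a joint): left pocket's lever: steel bar 14 wide, 7 thick, turning parallel to the face about the post, underside 54 mm above the pocket floor (4 mm over a seated block). 0 rad = shut, at its stop: bar along pocket -y, across the block. 1.57 = open: bar along -x, down the slope, clear of the block. Limit 1.75. Stays where left; about 1.2 N at the knob moves it
- knob_left (a point): on the axis of the left lever's upright black knob (16 mm across, 38 tall, parallel to the pocket's z, 61 to 99 mm above the pocket floor). The point is 80 mm above the pocket floor, 70 mm from the pivot axis: at pocket x -25, y -30 when shut, x -95, y +40 when open (1.57)
- pocket_middle: middle pocket (left = +y). Origin: centre of its floor, 50 mm above the bench; x up the slope, y along the rack to the left, z out of the face, leaning 30 deg to the robot. Inside 86 x 50 mm (x, y), walls 4 thick, 15 high: a block has 3 mm play each side and stands out 35 mm. Lever pivot post (14 mm across) at x -25, y +40, 54 mm high
- lever_middle (a joint): middle pocket's lever: steel bar 14 wide, 7 thick, turning parallel to the face about the post, underside 54 mm above the pocket floor (4 mm over a seated block). 0 rad = shut, at its stop: bar along pocket -y, across the block. 1.57 = open: bar along -x, down the slope, clear of the block. Limit 1.75. Stays where left; about 1.2 N at the knob moves it
- knob_middle (a point): on the axis of the middle lever's upright black knob (16 mm across, 38 tall, parallel to the pocket's z, 61 to 99 mm above the pocket floor). The point is 80 mm above the pocket floor, 70 mm from the pivot axis: at pocket x -25, y -30 when shut, x -95, y +40 when open (1.57)
- pocket_right: right pocket (left = +y). Origin: centre of its floor, 50 mm above the bench; x up the slope, y along the rack to the left, z out of the face, leaning 30 deg to the robot. Inside 86 x 50 mm (x, y), walls 4 thick, 15 high: a block has 3 mm play each side and stands out 35 mm. Lever pivot post (14 mm across) at x -25, y +40, 54 mm high
- lever_right (a joint): right pocket's lever: steel bar 14 wide, 7 thick, turning parallel to the face about the post, underside 54 mm above the pocket floor (4 mm over a seated block). 0 rad = shut, at its stop: bar along pocket -y, across the block. 1.57 = open: bar along -x, down the slope, clear of the block. Limit 1.75. Stays where left; about 1.2 N at the knob moves it
- knob_right (a point): on the axis of the right lever's upright black knob (16 mm across, 38 tall, parallel to the pocket's z, 61 to 99 mm above the pocket floor). The point is 80 mm above the pocket floor, 70 mm from the pivot axis: at pocket x -25, y -30 when shut, x -95, y +40 when open (1.57)
- round_mould: brass round mould, upright cylinder 60 mm across, 55 tall; loose bystander, origin at centre of underside
- case: black spectacle case lying flat, 70 x 150 x 36 (x, y, z); loose bystander, origin at centre of underside
- pot: dark closed pot with a red rim, 76 mm across, 99 tall; loose bystander, origin at centre of underside
- bulb: clear blown-glass bulb standing neck up, 100 mm across, 130 tall; loose bystander, origin at centre of underside
- bulb_small: smaller clear glass bulb standing neck up, 74 mm across, 100 tall; loose bystander, origin at centre of underside
- paddle: shaping paddle (spatula) 200 long with a wooden handle, lying flat; loose bystander, origin near its middle
- jar: amber glass jar with black cap, 68 mm across, 90 tall; loose bystander, origin at centre of underside
There are look-alikes about, which are no part of the job. What is shaped like the loose_mould but blue or turquoise is not meant.

How it is judged (in metres and radians):
On the way, in this order (a step that is already met when the one before it is completed fails the run):
1. the loose mould is fully down in the empty pocket, bowl facing out (((distance between loose_mould and pocket_left below 0.01 m and angle between the z axis of loose_mould and the z axis of pocket_left, either way round below 0.1 rad and angle between the x axis of loose_mould and the x axis of pocket_left, either way round below 0.15 rad and angle between loose_mould's own z axis and vertical below 0.8 rad) or (distance between loose_mould and pocket_middle below 0.01 m and angle between the z axis of loose_mould and the z axis of pocket_middle, either way round below 0.1 rad and angle between the x axis of loose_mould and the x axis of pocket_middle, either way round below 0.15 rad and angle between loose_mould's own z axis and vertical below 0.8 rad) or (distance between loose_mould and pocket_right below 0.01 m and angle between the z axis of loose_mould and the z axis of pocket_right, either way round below 0.1 rad and angle between the x axis of loose_mould and the x axis of pocket_right, either way round below 0.15 rad and angle between loose_mould's own z axis and vertical below 0.8 rad))), for 0.2 s.
2. the lever of that pocket is shut over it ((((distance between loose_mould and pocket_left below 0.01 m and angle between the z axis of loose_mould and the z axis of pocket_left, either way round below 0.1 rad and angle between the x axis of loose_mould and the x axis of pocket_left, either way round below 0.15 rad and angle between loose_mould's own z axis and vertical below 0.8 rad) and value of joint lever_left below 0.12 rad) or ((distance between loose_mould and pocket_middle below 0.01 m and angle between the z axis of loose_mould and the z axis of pocket_middle, either way round below 0.1 rad and angle between the x axis of loose_mould and the x axis of pocket_middle, either way round below 0.15 rad and angle between loose_mould's own z axis and vertical below 0.8 rad) and value of joint lever_middle below 0.12 rad) or ((distance between loose_mould and pocket_right below 0.01 m and angle between the z axis of loose_mould and the z axis of pocket_right, either way round below 0.1 rad and angle between the x axis of loose_mould and the x axis of pocket_right, either way round below 0.15 rad and angle between loose_mould's own z axis and vertical below 0.8 rad) and value of joint lever_right below 0.12 rad))), for 0.2 s.
At the end, for the whole second after the job is handed in: the loose mould rests in the pocket that was empty (within 10 mm of its floor's centre, within 6 deg of flat on the floor and 9 deg of the pocket's length), bowl outwards; that pocket's lever is within 0.12 rad of shut; the other two knobs are within 20 mm of their start ((((distance between loose_mould and pocket_left below 0.01 m and angle between the z axis of loose_mould and the z axis of pocket_left, either way round below 0.1 rad and angle between the x axis of loose_mould and the x axis of pocket_left, either way round below 0.15 rad and angle between loose_mould's own z axis and vertical below 0.8 rad) and value of joint lever_left below 0.12 rad and distance of each of knob_middle, knob_right from where it was at the start of the episode below 0.02 m) or ((distance between loose_mould and pocket_middle below 0.01 m and angle between the z axis of loose_mould and the z axis of pocket_middle, either way round below 0.1 rad and angle between the x axis of loose_mould and the x axis of pocket_middle, either way round below 0.15 rad and angle between loose_mould's own z axis and vertical below 0.8 rad) and value of joint lever_middle below 0.12 rad and distance of each of knob_left, knob_right from where it was at the start of the episode below 0.02 m) or ((distance between loose_mould and pocket_right below 0.01 m and angle between the z axis of loose_mould and the z axis of pocket_right, either way round below 0.1 rad and angle between the x axis of loose_mould and the x axis of pocket_right, either way round below 0.15 rad and angle between loose_mould's own z axis and vertical below 0.8 rad) and value of joint lever_right below 0.12 rad and distance of each of knob_left, knob_middle from where it was at the start of the episode below 0.02 m)) and linear speed of loose_mould below 0.02 m/s); the robot touches nothing.
It fails at once if a seated mould is moved more than 15 mm (distance of any of seated_1, seated_2 from where it was at the start of the episode above 0.015 m).
It fails at once if another thing on the bench is moved more than 30 mm (distance of any of round_mould, case, pot, bulb, bulb_small, paddle, jar from where it was at the start of the episode above 0.03 m).
It also fails if it takes over 51 s, if anything falls off the work surface, if the arm or the gripper's body presses on something with over 40 N, if the wrist force passes 120 N, or if a joint passes its speed limit or range.

## Working session

There is one attempt and no reset: what is moved stays moved. The work goes in short steps, Python scripts to look and compute and a tool call to move; the robot and the scene stay as the last step left them, time stands still between calls to the robot, and variables do not carry over. Pictures are saved under pics/ and viewed, about 8 in all and at most 12, crops included, and the job is handed in when it is done.

Besides the shell and the picture viewer there is one more tool, called after "Emit:" by a JSON object that holds its "op" and its "data", one argument or row to a line. carry_out: Moves the arm, as the interface text tells. Its arguments: {"type":"object","properties":{"motion":{"type":"array"},"grip_force":{"type":"number"}},"required":["motion"]}

```bash
ls; mkdir -p pics; cat > h.py <<'E'
import numpy as np, cv2, json
from plant import r
from scipy.spatial.transform import Rotation as Ro
def snap(n,f):
    c=r.capture(n); cv2.imwrite(f'pics/{f}.png',c['pixels'][:,:,::-1])
    np.savez(f'pics/{f}.npz',**{k:np.array(v) for k,v in c.items()}); return c
def load(f): return dict(np.load(f'pics/{f}.npz'))
def ray(c,uv):
    uv=np.asarray(uv,float).reshape(-1,2);K=c['K'];k=float(c['k1'])
    d=np.c_[(uv[:,0]-K[0,2])/K[0,0],(uv[:,1]-K[1,2])/K[1,1]];s=d.copy()
    for _ in range(20): s=d/(1+k*(s**2).sum(1))[:,None]
    return -c['R'].T@c['t'],np.c_[s,np.ones(len(s))]@c['R']
def onz(c,uv,z):
    o,d=ray(c,uv); return o+d*((z-o[2])/d[:,2])[:,None]
def proj(c,X):
    p=np.atleast_2d(X)@c['R'].T+c['t'];s=p[:,:2]/p[:,2:];s=s*(1+float(c['k1'])*(s**2).sum(1))[:,None]
    return s*[c['K'][0,0],c['K'][1,1]]+[c['K'][0,2],c['K'][1,2]]
E
python3 - <<'E'
from h import *
for n in('scene','top'):
    c=snap(n,n+'0');print(n,-c['R'].T@c['t'],c['R'][2],c['K'][0,0],c['k1'])
print(r.get_state())
E
```

```text
pics
scene [ 1.19629937 -0.83057777  1.13601246] [-0.43952347  0.53036406 -0.72493661] 622.0339277782025 -0.0137901989164653
top [ 0.48629087 -0.0290273   1.0972848 ] [ 0.08686156 -0.0277996  -0.99583244] 455.6291138968482 -0.08865099285290337
{'time_s': 0.1, 'joints': array([-5.72317459e+01,  2.05873157e+01,  6.39359285e-01, -1.86085493e-02,
       -7.01373786e+01, -1.65050749e+01]), 'qd': array([-0.01645432, -0.1198207 ,  0.23405826,  0.00408172,  0.11492761,
       -0.06953109]), 'joint_torque': array([-1.75510133e-03, -5.84159446e+01,  2.93754208e+01,  7.01539144e+00,
        1.01786191e-02, -6.13023258e-05]), 'tcp_pos': array([ 0.18886433, -0.64757349,  0.22571638]), 'eef_rot': array([ 1.79913211e+02, -7.47265655e-03, -1.63743151e+02]), 'contact_force': array([-0.04614688, -0.07270649,  0.51539113]), 'moment': array([-0.0001264 ,  0.03549087, -0.02805225]), 'gripper_width': 0.0873159080722357}
```

View pics/top0.png

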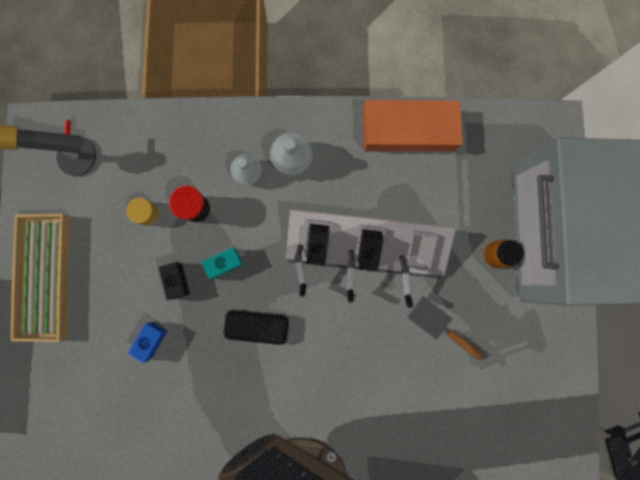

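View pics/scene0.png

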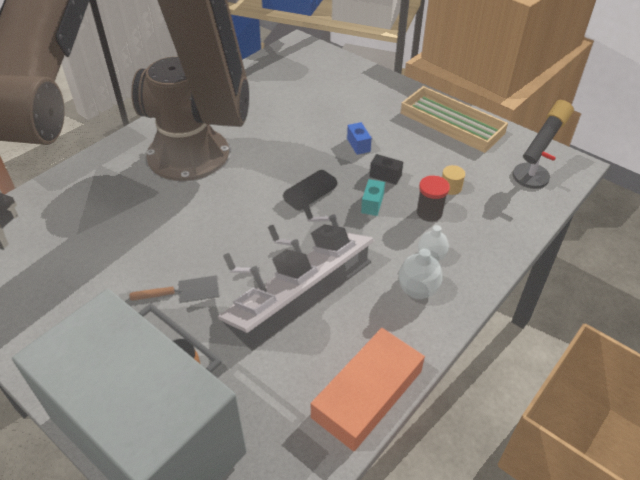

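The top view shows the right pocket empty at (425,248). The seated moulds are at (318,243) and (371,249), with open levers whose knobs are at (302,290), (350,296) and (408,302). The loose mould is at (173,281), with the turquoise look-alike at (222,263).

```bash
python3 - <<'E'
from h import *
a=load('top0')['pixels'][:,:,::-1];b=load('scene0')['pixels'][:,:,::-1]
A=cv2.resize(a[195:320,275:475],None,fx=4,fy=4,interpolation=2)[:350]
A=cv2.resize(a[200:312,280:460],(800,498//1),interpolation=2)[:, :]
B=cv2.resize(b[200:335,215:385],(378,300),interpolation=2)
A=cv2.resize(a[205:315,280:460],(490,300),interpolation=2)
C=cv2.resize(a[245:305,150:250],(490,294),interpolation=2)
img=np.zeros((600,800,3),np.uint8);A2=cv2.resize(a[205:315,280:460],(800,489),interpolation=2)
cv2.imwrite('pics/ca.png',cv2.resize(a[205:315,280:460],(800,489),interpolation=2))
cv2.imwrite('pics/cb.png',cv2.resize(b[200:335,215:385],(755,600),interpolation=2))
c=load('top0');g=a.max(2)
m=(g<62).astype(np.uint8)
n,l,s,ce=cv2.connectedComponentsWithStats(m)
for i in range(1,n):
    if 100<s[i,4]<2500:
        pts=np.argwhere(l==i)[:,::-1].astype(np.float32);print(s[i],cv2.minAreaRect(pts),onz(c,ce[i],.05).round(3))
E
```

```text
[466 124  17  25 193] ((474.0, 136.0), (24.0, 16.0), 90.0) [[ 0.833 -0.429  0.05 ]]
[  17  130   80   45 1327] ((56.883216857910156, 144.6788330078125), (82.88555145263672, 35.280731201171875), 25.016895294189453) [[0.818 0.577 0.05 ]]
[190 197  21  26 226] ((204.34413146972656, 213.17352294921875), (17.946979522705078, 26.92047119140625), 32.47119140625) [[0.646 0.216 0.05 ]]
[305 224  24  42 779] ((317.1158752441406, 244.45730590820312), (20.208972930908203, 40.19708251953125), 6.34019136428833) [[ 0.57  -0.048  0.05 ]]
[337 230  47  41 977] ((360.2485046386719, 250.45945739746094), (41.273040771484375, 44.394004821777344), 9.162347793579102) [[ 0.553 -0.163  0.05 ]]
[498 240  26  28 570] ((510.5, 253.5), (27.0, 25.0), 90.0) [[ 0.546 -0.505  0.05 ]]
[220 251  48  28 355] ((242.31951904296875, 265.86688232421875), (22.000001907348633, 49.76923751831055), 67.38013458251953) [[0.521 0.112 0.05 ]]
[ 159  262   58   38 1333] ((187.02944946289062, 280.61767578125), (41.95866394042969, 49.2347297668457), 75.96376037597656) [[0.488 0.262 0.05 ]]
[ 224  310   66   35 1910] ((256.29864501953125, 326.66302490234375), (64.59051513671875, 30.777326583862305), 6.009006023406982) [[0.384 0.093 0.05 ]]
[ 604  422   36   58 1480] ((621.5, 450.5), (57.0, 35.0), 90.0) [[ 0.06 -0.78  0.05]]
[ 369  458   93   22 1048] ((415.0, 468.5), (92.0, 21.0), 0.0) [[ 0.05  -0.247  0.05 ]]
```

View pics/ca.png

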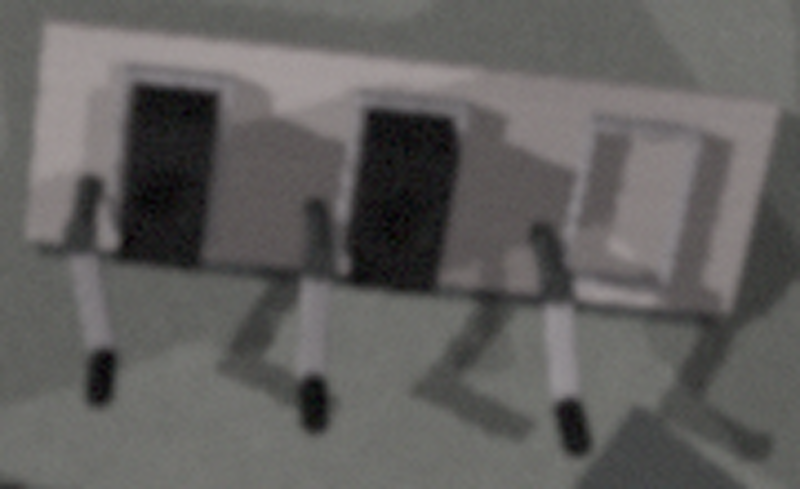

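View pics/cb.png

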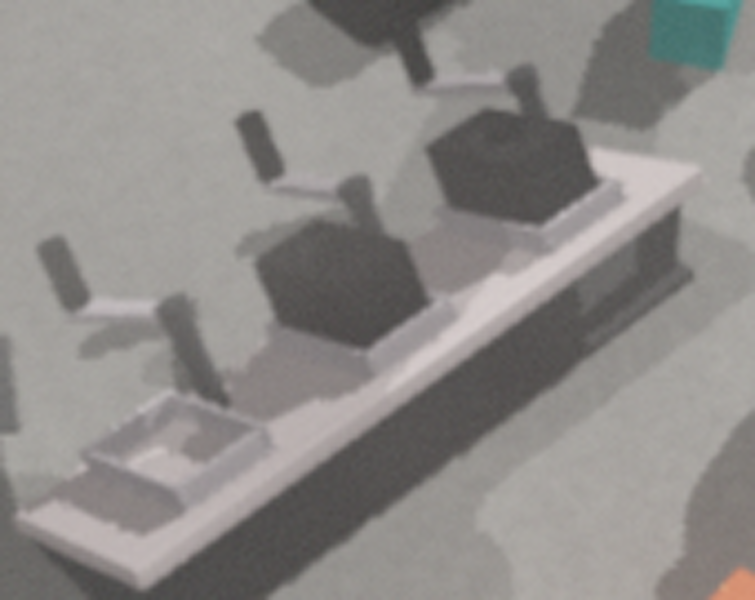

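Crop A shows the rack face, the right pocket's rim and the three posts. Crop B shows the same items from behind-right. I'll fit the rack's x, y and yaw from the rim corners and post tops in both views, and find the mould's top face.

```bash
cat >> h.py <<'E'
def Rrack(yaw): return Ro.from_euler('z',yaw).as_matrix()
TILT=np.array([[.8660254,0,-.5],[0,1,0],[.5,0,.8660254]])
def pk(p,P,j=-.12):  # p=(x,y,yaw); P pocket pts; j pocket y
    return np.array([p[0],p[1],.05])+(np.array([0,j,0])+np.atleast_2d(P)@TILT.T)@Rrack(p[2]).T
def go(pos,R):   # remaining motion from state
    s=r.get_state();Rc=Ro.from_euler('xyz',s['eef_rot'],degrees=True)
    rv=(Rc.inv()*Ro.from_matrix(R)).as_rotvec(degrees=True);d=np.asarray(pos)-s['tcp_pos']
    print('t',round(s['time_s'],2),'tcp',s['tcp_pos'].round(4),'rotvec',rv.round(2),'shift now-frame cm',(Rc.inv().apply(d)*100).round(2),'shift in final-frame',(R.T@d*100).round(2),'w',round(s['gripper_width'],4),'F',s['contact_force'].round(1))
E
python3 - <<'E'
from h import *
from scipy.optimize import least_squares
T,S=load('top0'),load('scene0')
fa=lambda p:np.array(p)/4.444+[280,205]; fb=lambda p:np.array(p)/4.443+[215,200]
rim=lambda sx,sy:[.047*sx,.029*sy,.015]
obs=[(T,fa((597,118)),rim(1,1),-.12),(T,fa((700,128)),rim(1,-1),-.12),
(S,fb((88,457)),rim(-1,-1),-.12),(S,fb((175,393)),rim(-1,1),-.12),(S,fb((268,437)),rim(1,1),-.12),(S,fb((185,492)),rim(1,-1),-.12)]
for j,a,b in((-.12,(545,232),(175,302)),(0,(318,206),(355,185)),(.12,(90,183),(522,73))):
    obs+=[(T,fa(a),[-.025,.04,.058],j),(S,fb(b),[-.025,.04,.058],j)]
f=lambda p:np.concatenate([(proj(c,pk(p,P,j))[0]-o) for c,o,P,j in obs])
q=least_squares(f,[.56,-.16,-.1],loss='soft_l1');print(q.x,np.degrees(q.x[2]));print(q.fun.reshape(-1,2).round(1))
print('pocket right floor',pk(q.x,[0,0,0]))
np.save('rack.npy',q.x)
c=T;a=c['pixels'].max(2)
sub=a[255:310,150:200]
for th in(40,45,50,55):
    m=(a<th).astype(np.uint8);m[:, :155]=0;m[:,200:]=0;m[:255]=0;m[310:]=0
    n,l,s,ce=cv2.connectedComponentsWithStats(m);i=1+s[1:,4].argmax()
    R=cv2.minAreaRect(np.argwhere(l==i)[:,::-1].astype(np.float32));bp=onz(c,cv2.boxPoints(R),.05)
    print(th,s[i],R,onz(c,R[0],.05).round(3),np.diff(bp,axis=0)[:2].round(3).tolist())
img=cv2.resize(load('top0')['pixels'][255:305,150:250,::-1],(800,400),interpolation=2);cv2.imwrite('pics/cm.png',cv2.convertScaleAbs(img,alpha=2))
E
```

```text
[ 0.576883   -0.16878825 -0.12847222] -7.360915739336775
[[-1.3 -1.6]
 [ 0.7 -0.8]
 [-1.5 -0.7]
 [-0.4 -0.1]
 [ 0.7 -1.8]
 [-2.   0.7]
 [ 2.   9.2]
 [ 1.2  3.4]
 [-0.2  8.7]
 [ 1.8  2.8]
 [-2.5  7.5]
 [ 2.2  3.2]]
pocket right floor [[ 0.56150871 -0.28779931  0.05      ]]
40 [162 263  28  35 598] ((174.81088256835938, 280.7192077636719), (33.50901412963867, 22.26797103881836), 74.47589111328125) [[0.49 0.28 0.05]] [[0.013, -0.05, 0.0], [-0.074, -0.022, 0.0]]
45 [160 263  30  36 754] ((174.6659698486328, 280.6224365234375), (34.3979606628418, 23.382884979248047), 75.0685806274414) [[0.49 0.28 0.05]] [[0.014, -0.052, 0.0], [-0.076, -0.021, 0.0]]
50 [160 262  30  37 805] ((174.8823699951172, 280.5294494628906), (34.92512893676758, 24.253562927246094), 75.96376037597656) [[0.49 0.28 0.05]] [[0.013, -0.055, 0.0], [-0.078, -0.02, 0.0]]
55 [160 262  31  37 841] ((174.97059631347656, 280.88238525390625), (36.1378059387207, 24.73863410949707), 75.96376037597656) [[0.489 0.28  0.05 ]] [[0.013, -0.056, 0.0], [-0.08, -0.021, 0.0]]
```

View pics/cm.png

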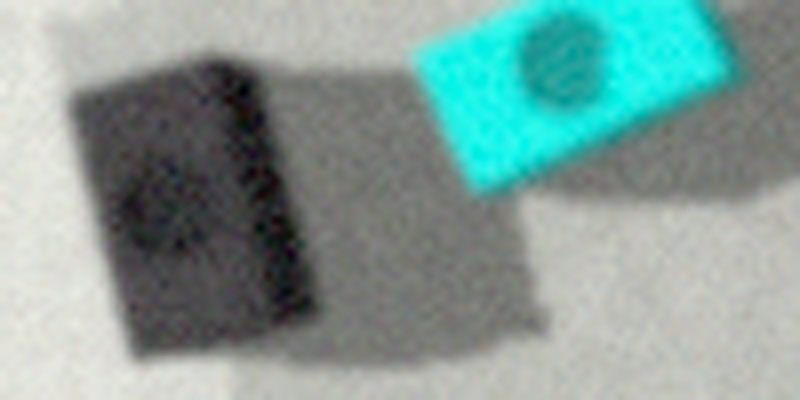

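The crop shows the mould's top face with corners near (75,97), (213,62), (275,325) and (135,355), and its bowl at about (165,207). The dark post ends I picked in view A were the post bases, so I'll redo the fit.

```bash
python3 - <<'E'
from h import *
from scipy.optimize import least_squares
T,S=load('top0'),load('scene0')
fa=lambda p:np.array(p)/4.444+[280,205]; fb=lambda p:np.array(p)/4.443+[215,200]
rim=lambda sx,sy:[.047*sx,.029*sy,.015]
obs=[(T,fa((597,118)),rim(1,1),-.12),(T,fa((700,128)),rim(1,-1),-.12),
(S,fb((88,457)),rim(-1,-1),-.12),(S,fb((175,393)),rim(-1,1),-.12),(S,fb((268,437)),rim(1,1),-.12),(S,fb((185,492)),rim(1,-1),-.12)]
for j,a,b in((-.12,(540,228),(175,302)),(0,(316,203),(355,185)),(.12,(90,180),(522,73))):
    obs+=[(T,fa(a),[-.025,.04,.0],j),(S,fb(b),[-.025,.04,.058],j)]
f=lambda p:np.concatenate([(proj(c,pk(p,P,j))[0]-o) for c,o,P,j in obs])
q=least_squares(f,[.56,-.16,-.1],loss='soft_l1');print(q.x,np.degrees(q.x[2]));print(q.fun.reshape(-1,2).round(1))
print('pocket right floor',pk(q.x,[0,0,0]))
np.save('rack.npy',q.x)
p=onz(T,np.array([(75,97),(213,62),(275,325),(135,355),(165,207)])/8+[150,255],.05);print(p.round(4),p[:4].mean(0))
for i in(0,1): d=p[3-i]-p[i];print('long axis yaw',np.degrees(np.arctan2(-d[1],-d[0])),np.linalg.norm(d))
R=Ro.from_euler('xyz',[180,0,0],degrees=True)
yaw=np.degrees(np.arctan2(*(p[0]+p[1]-p[2]-p[3])[[1,0]]))
for k in(0,180): 
    print(yaw);go([.49,.28,.25],Ro.from_euler('xyz',[180,0,yaw+k],degrees=True).as_matrix())
E
```

```text
[ 0.57288765 -0.16794844 -0.10645759] -6.099570534419685
[[-1.8 -0.7]
 [ 0.2 -0.5]
 [-2.  -0.7]
 [-1.2 -0.5]
 [ 0.5 -2.6]
 [-1.8  0.2]
 [-0.1 -0.5]
 [ 0.3  3. ]
 [-0.5  0.1]
 [ 0.1  1.8]
 [-0.8  0.3]
 [-0.2  1.7]]
pocket right floor [[ 0.56013685 -0.28726908  0.05      ]]
[[0.5209 0.3162 0.05  ]
 [0.5307 0.2762 0.05  ]
 [0.4554 0.2574 0.05  ]
 [0.447  0.2978 0.05  ]
 [0.4892 0.2896 0.05  ]] [0.48851    0.28692206 0.05      ]
long axis yaw 14.011467484408158 0.07619400980883964
long axis yaw 14.012813663515608 0.07767524281118394
14.012147053505034
t 0.1 tcp [ 0.1889 -0.6476  0.2257] rotvec [ 1.0000e-02  1.3000e-01 -1.7776e+02] shift now-frame cm [-54.88  80.62  -2.31] shift in final-frame [ 51.68 -82.71  -2.43] w 0.0873 F [-0.  -0.1  0.5]
14.012147053505034
t 0.1 tcp [ 0.1889 -0.6476  0.2257] rotvec [ 0.09 -0.01  2.24] shift now-frame cm [-54.88  80.62  -2.31] shift in final-frame [-51.68  82.71  -2.43] w 0.0873 F [-0.  -0.1  0.5]
```

Emit:
{"op": "carry_out", "data": {
  "motion": [0,0,2.2,-3.06,1.19,-0.7,8.7,0,0,0,-3.06,1.19,-0.7,8.7,0,0,0,-3.06,1.19,-0.7,8.7,0,0,0,-3.06,1.19,-0.7,8.7,0,0,0,-3.06,1.19,-0.7,8.7,0,0,0,-3.06,1.19,-0.7,8.7,0,0,0,-3.06,1.19,-0.7,8.7,0,0,0,-3.06,1.19,-0.7,8.7,0,0,0,-3.06,1.19,-0.7,8.7,0,0,0,-3.06,1.19,-0.7,8.7]
}}

```text
time_s: 0.93
tcp_pos: [0.4572, -0.4559, 0.2966]
eef_rot: [180.0, -0.0, -165.9]
contact_force: [0.7, -0.4, -0.1]
gripper_width: 0.0871
```

```bash
python3 - <<'E'
from h import *
go([.489,.287,.22],Ro.from_euler('xyz',[180,0,-166],degrees=True).as_matrix())
c=snap('wrist','w0')
s=r.get_state();Rt=Ro.from_euler('xyz',s['eef_rot'],degrees=True).as_matrix()
print('cam in tool',Rt.T@(-c['R'].T@c['t']-s['tcp_pos']),(c['R']@Rt).round(3))
E
```

```text
t 0.93 tcp [ 0.4572 -0.4559  0.2966] rotvec [ 0.03 -0.02  0.06] shift now-frame cm [-21.14  71.28   7.69] shift in final-frame [-21.06  71.31   7.66] w 0.0871 F [ 0.7 -0.4 -0.1]
cam in tool [ 0.07082067 -0.000178   -0.15844661] [[-0.001  1.    -0.001]
 [-0.97  -0.002 -0.245]
 [-0.245  0.001  0.97 ]]
```

Emit:
{"op": "carry_out", "data": {
  "motion": [0,0,0,-1.17,3.96,0,8.7,0,0,0,-1.17,3.96,0,8.7,0,0,0,-1.17,3.96,0,8.7,0,0,0,-1.17,3.96,0,8.7,0,0,0,-1.17,3.96,0,8.7,0,0,0,-1.17,3.96,0,8.7,0,0,0,-1.17,3.96,0,8.7,0,0,0,-1.17,3.96,0,8.7,0,0,0,-1.17,3.96,0.2,8.7,0,0,0,-1.17,3.96,0.5,8.7,0,0,0,-1.17,3.96,0.7,8.7,0,0,0,-1.17,3.96,0.8,8.7,0,0,0,-1.17,3.96,0.9,8.7,0,0,0,-1.17,3.96,0.9,8.7,0,0,0,-1.17,3.96,0.9,8.7,0,0,0,-1.17,3.96,0.9,8.7,0,0,0,-1.17,3.96,0.9,8.7,0,0,0,-1.17,3.96,0.9,8.7,0,0,0,0,0,0,8.7,0,0,0,0,0,0,8.7]
}}

```text
time_s: 2.65
tcp_pos: [0.4864, 0.283, 0.2197]
eef_rot: [-179.9, -0.1, -165.8]
contact_force: [-0.9, -1.5, -0.2]
gripper_width: 0.0871
```

```bash
python3 - <<'E'
from h import *
go([.489,.287,.019],Ro.from_euler('xyz',[180,0,-166],degrees=True).as_matrix())
c=snap('wrist','w1');a=c['pixels'].max(2)
import sys
for th in(45,60,75):
    m=(a<th).astype(np.uint8);n,l,s,ce=cv2.connectedComponentsWithStats(m)
    for i in range(1,n):
        if s[i,4]>3000:
            R=cv2.minAreaRect(np.argwhere(l==i)[:,::-1].astype(np.float32));print(th,s[i],np.round(cv2.boxPoints(R)).tolist(),onz(c,R[0],.05).round(3))
E
```

```text
t 2.65 tcp [0.4864 0.283  0.2197] rotvec [-0.09 -0.15  0.22] shift now-frame cm [-0.4   0.36 20.07] shift in final-frame [-0.35  0.33 20.07] w 0.0871 F [-0.9 -1.5 -0.2]
45 [  64    0  173  125 6613] [[49.0, 63.0], [79.0, -11.0], [247.0, 57.0], [218.0, 130.0]] [[0.382 0.108 0.05 ]]
45 [    0   264   640   160 33384] [[-4.0, 265.0], [636.0, 249.0], [640.0, 407.0], [0.0, 423.0]] [[0.599 0.314 0.05 ]]
45 [ 484  264  156   98 7950] [[484.0, 264.0], [639.0, 264.0], [639.0, 361.0], [484.0, 361.0]] [[0.512 0.547 0.05 ]]
45 [ 468  443  172   37 5345] [[468.0, 479.0], [468.0, 443.0], [639.0, 443.0], [639.0, 479.0]] [[0.685 0.614 0.05 ]]
60 [   64     0   174   125 13246] [[49.0, 63.0], [78.0, -11.0], [247.0, 56.0], [218.0, 130.0]] [[0.382 0.108 0.05 ]]
60 [ 300  185   46   86 3753] [[300.0, 185.0], [345.0, 185.0], [345.0, 270.0], [300.0, 270.0]] [[0.487 0.289 0.05 ]]
60 [    0   263   640   162 39423] [[-3.0, 263.0], [637.0, 250.0], [640.0, 411.0], [0.0, 424.0]] [[0.6   0.314 0.05 ]]
60 [  484   263   156    99 11968] [[484.0, 263.0], [639.0, 263.0], [639.0, 361.0], [484.0, 361.0]] [[0.512 0.547 0.05 ]]
60 [ 437  439  203   41 6524] [[437.0, 439.0], [639.0, 439.0], [639.0, 479.0], [437.0, 479.0]] [[0.687 0.596 0.05 ]]
75 [   64     0   174   125 13391] [[49.0, 64.0], [78.0, -11.0], [248.0, 55.0], [219.0, 130.0]] [[0.382 0.108 0.05 ]]
75 [ 299  185   47   86 3871] [[299.0, 185.0], [345.0, 185.0], [345.0, 270.0], [299.0, 270.0]] [[0.487 0.289 0.05 ]]
75 [    0   262   640   218 70120] [[0.0, 479.0], [0.0, 262.0], [639.0, 262.0], [639.0, 479.0]] [[0.638 0.325 0.05 ]]
```

View pics/w1.png

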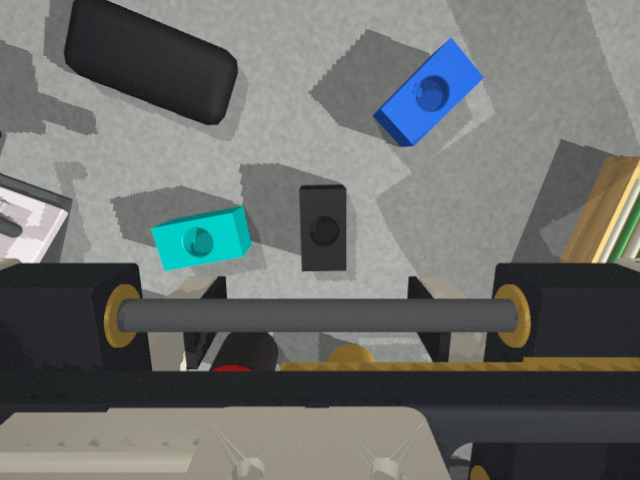

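The mould stands square to the tool at rows 185–270, columns 299–345, with its bowl near (325,230). The teal block's near edge is at column 250, so I'll go down with a 6 cm opening.

```bash
python3 - <<'E'
from h import *
c=load('w1')
b=onz(c,[(300,186),(345,186),(347,270),(301,270),(325,230)],.05);print(b.round(4));t=b[:4].mean(0);print(t)
d=(b[0]+b[1]-b[2]-b[3]);print('yaw',np.degrees(np.arctan2(d[1],d[0])))
t=(b[4]+t)/2
go([t[0],t[1],.020],Ro.from_euler('xyz',[180,0,-166],degrees=True).as_matrix())
E
```

```text
[[0.4538 0.2592 0.05  ]
 [0.4434 0.2998 0.05  ]
 [0.5222 0.3236 0.05  ]
 [0.5335 0.2795 0.05  ]
 [0.4885 0.2923 0.05  ]]
[0.4882372  0.29051006 0.05      ]
yaw -164.45442845852176
t 2.7 tcp [0.4866 0.2818 0.2204] rotvec [-0.06 -0.1   0.15] shift now-frame cm [-0.45  0.91 20.04] shift in final-frame [-0.41  0.89 20.04] w 0.0869 F [ 0.9  0.4 -0.1]
```

Emit:
{"op": "carry_out", "data": {
  "motion": [0,0,-1,-0.2,0.45,2,6,0,0,0,-0.2,0.45,2,6,0,0,0,0,0,2,6,0,0,0,0,0,2,6,0,0,0,0,0,1,6,0,0,0,0,0,0.5,6,0,0,0,0,0,0,6]
}}

```text
time_s: 3.28
tcp_pos: [0.4887, 0.29, 0.126]
eef_rot: [-180.0, -0.1, -165.0]
contact_force: [-1.0, 0.6, -0.2]
gripper_width: 0.0603
```

```bash
python3 - <<'E'
from h import *
go([.4884,.2914,.020],Ro.from_euler('xyz',[180,0,-165],degrees=True).as_matrix())
snap('wrist','w2')
E
```

```text
t 3.28 tcp [0.4887 0.29   0.126 ] rotvec [-0.04 -0.06  0.01] shift now-frame cm [-0.02  0.15 10.6 ] shift in final-frame [-1.00e-02  1.40e-01  1.06e+01] w 0.0603 F [-1.   0.6 -0.2]
```

View pics/w2.png

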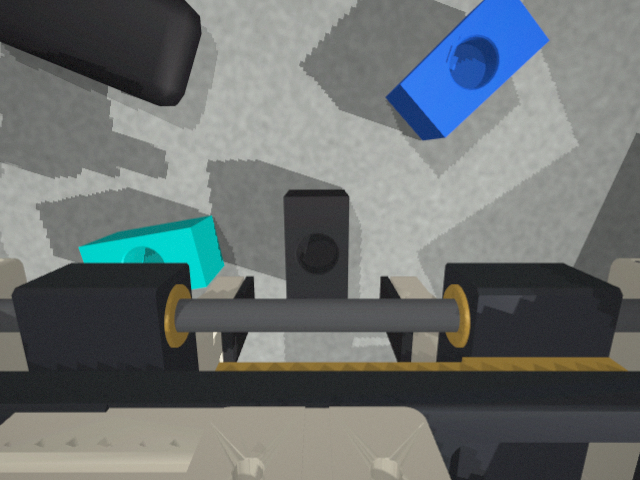

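The mould, at columns 285–348, is centred between the fingers, so I'll go down and grip.

Emit:
{"op": "carry_out", "data": {
  "motion": [0,0,0,0,0.05,3,6,0,0,0,0,0,3,6,0,0,0,0,0,2.5,6,0,0,0,0,0,2.0,6,0,0,0,0,0,0,6,0,0,0,0,0,0,4,0,0,0,0,0,0,4,0,0,0,0,0,0,4,0,0,0,0,0,0,4,0,0,0,0,0,0,4],
  "grip_force": 35
}}

```text
time_s: 4.17
tcp_pos: [0.4896, 0.2922, 0.0234]
eef_rot: [179.9, 0.2, -164.9]
contact_force: [0.3, -1.6, 7.1]
gripper_width: 0.0437
```

```bash
python3 - <<'E'
from h import *
c=load('w2');print('bowl',onz(c,[(319,253)],.05))
p=np.load('rack.npy');R=Ro.from_euler('z',p[2]).as_matrix()@TILT@np.diag([-1.,1,-1])
go(pk(p,[0,0,.15])[0],R)
go([.489,.29,.30],Ro.from_euler('xyz',[180,0,-165],degrees=True).as_matrix())
print(Ro.from_matrix(R).as_euler('xyz',degrees=True))
E
```

```text
bowl [[0.48895383 0.29268203 0.05      ]]
t 4.17 tcp [0.4896 0.2922 0.0234] rotvec [  5.64 -29.51  20.67] shift now-frame cm [ 15.22 -55.06 -15.75] shift in final-frame [-12.74 -56.87 -10.71] w 0.0437 F [ 0.3 -1.6  7.1]
t 4.17 tcp [0.4896 0.2922 0.0234] rotvec [0.07 0.15 0.09] shift now-frame cm [  0.04  -0.17 -27.66] shift in final-frame [  0.11  -0.2  -27.66] w 0.0437 F [ 0.3 -1.6  7.1]
[-180.           30.00000011  173.90042947]
```

Emit:
{"op": "carry_out", "data": {
  "motion": [0,0,0,0,0,-1,4,0,0,0,0,0,-3,4,0,0,0,0,0,-4,4,0,0,0,0,0,-4,4,0,0,0,0,0,-4,4,0,0,0,0,0,-4,4,0,0,0,0.3,-1,-4,4,0,0,0,0.6,-2,-3,4,0,0,0,0.9,-3,-0.7,4,0,0,0,1.01,-3.67,0,4,0,0,0,1.01,-3.67,0,4,0,0,0,1.01,-3.67,0,4,0,0,0,1.01,-3.67,0,4,0,0,0,1.01,-3.67,0,4,0,0,0,1.01,-3.67,0,4,0,0,0,1.01,-3.67,0,4]
}}

```text
time_s: 5.5
tcp_pos: [0.484, -0.0392, 0.2994]
eef_rot: [180.0, 0.1, -164.9]
contact_force: [1.2, 0.5, -2.3]
gripper_width: 0.0438
```

```bash
cat > t.py <<'E'
from h import *
import sys
p=np.load('rack.npy');R=Ro.from_euler('z',p[2]).as_matrix()@TILT@np.diag([-1.,1,-1])
go(pk(p,[float(v) for v in sys.argv[1:4]])[0],R)
E
python3 t.py 0 0 .15
```

```text
t 5.5 tcp [ 0.484  -0.0392  0.2994] rotvec [  5.6  -29.6   20.68] shift now-frame cm [  6.11 -23.23  11.92] shift in final-frame [  3.63 -23.86  11.7 ] w 0.0438 F [ 1.2  0.5 -2.3]
```

Emit:
{"op": "carry_out", "data": {
  "motion": [0,0,0,0.87,-3.32,0,4,0,0,0,0.87,-3.32,0,4,0,0,0,0.87,-3.32,0,4,0,0,0,0.87,-3.32,0,4,0,0,0,0.87,-3.32,0,4,0,0,0,0.87,-3.32,0,4,0,0,0,0.87,-3.32,0,4,0.93,-4.93,3.45,0,0,0,4,0.93,-4.93,3.45,0,0,0,4,0.93,-4.93,3.45,0,0,0,4,0.93,-4.93,3.45,0,0,0,4,0.93,-4.93,3.45,0,0,0,4,0.93,-4.93,3.45,0,0,0,4,0,0,0,0,0,0,4,0,0,0,0,0,0,4]
}}

```text
time_s: 6.75
tcp_pos: [0.4846, -0.2771, 0.2986]
eef_rot: [-180.0, 29.9, 173.9]
contact_force: [0.7, -0.2, -2.5]
gripper_width: 0.0441
```

```bash
python3 t.py 0 0 .15; python3 - <<'E'
from h import *
snap('wrist','w3');c=load('w3');p=np.load('rack.npy')
im=c['pixels'][:,:,::-1].copy()
for j in(-.12,0):
  for P in([.047,.029,.015],[.047,-.029,.015],[-.047,-.029,.015],[-.047,.029,.015],[-.025,.04,.061],[-.095,.04,.099]):
    q=proj(c,pk(p,P,j))[0]
    if abs(q).max()<2000: cv2.circle(im,tuple(int(v) for v in q.round()),3,(0,0,255),1);print(j,P,q.round())
cv2.imwrite('pics/w3m.png',im)
E
```

```text
t 6.75 tcp [ 0.4846 -0.2771  0.2986] rotvec [-0.03 -0.1  -0.  ] shift now-frame cm [ 5.82 -0.2  10.35] shift in final-frame [ 5.83 -0.2  10.34] w 0.0441 F [ 0.7 -0.2 -2.5]
-0.12 [0.047, 0.029, 0.015] [340. 203.]
-0.12 [0.047, -0.029, 0.015] [289. 203.]
-0.12 [-0.047, -0.029, 0.015] [287. 116.]
-0.12 [-0.047, 0.029, 0.015] [341. 116.]
-0.12 [-0.025, 0.04, 0.061] [355. 135.]
-0.12 [-0.095, 0.04, 0.099] [363.  42.]
0 [0.047, 0.029, 0.015] [445. 203.]
0 [0.047, -0.029, 0.015] [394. 203.]
0 [-0.047, -0.029, 0.015] [399. 116.]
0 [-0.047, 0.029, 0.015] [453. 116.]
0 [-0.025, 0.04, 0.061] [480. 135.]
0 [-0.095, 0.04, 0.099] [512.  42.]
```

View pics/w3m.png

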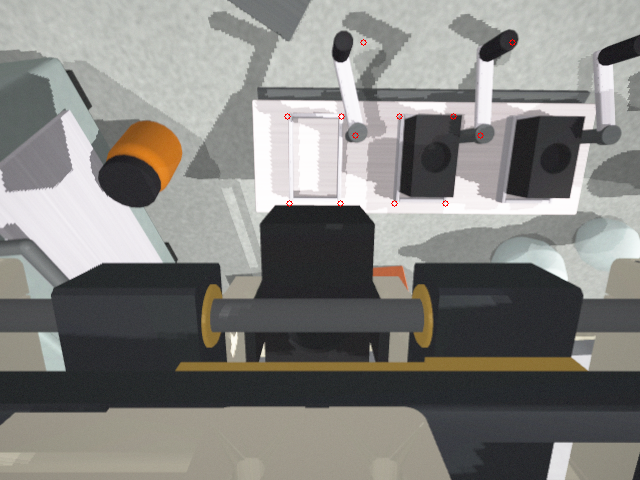

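The overlay shows the fitted rack points on the real pocket rim (columns 288–342, rows 116–203) to within about 2–3 px. The block in the jaws is square. I'll take one enlarged crop to trim the fit.

```bash
python3 - <<'E'
from h import *
a=load('w3')['pixels'][95:215,265:425,::-1]
cv2.imwrite('pics/cw.png',cv2.resize(a,(800,600),interpolation=2))
E
```

```text
(no output)
```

View pics/cw.png

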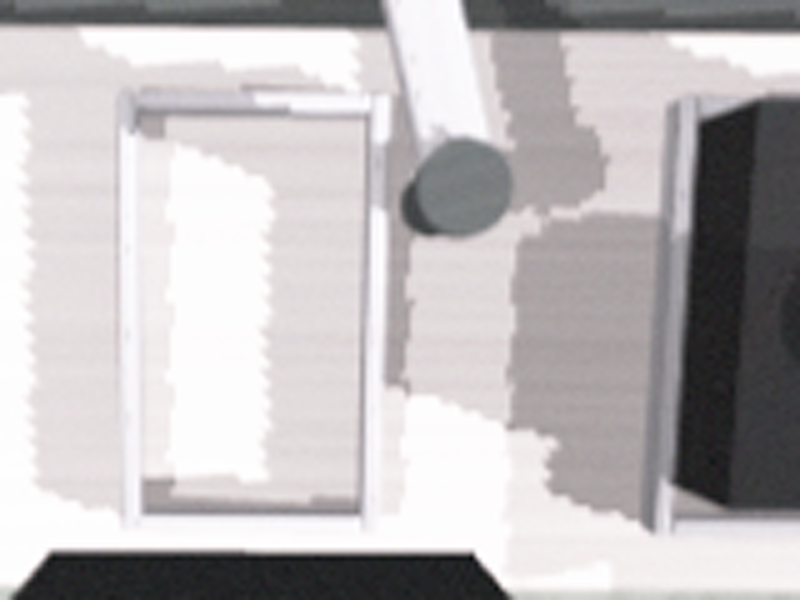

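The crop gives rim-top corners at (120,97), (390,97), (122,530) and (375,530), and the post top at (463,188). I'll refit on these.

```bash
python3 - <<'E'
from h import *
from scipy.optimize import least_squares
c=load('w3');g=lambda u,v:np.array([265+u/5-.4,95+v/5-.4])
obs=[(g(118,96),[-.047,-.029,.015]),(g(391,96),[-.047,.029,.015]),(g(121,528),[.047,-.029,.015]),(g(376,528),[.047,.029,.015]),(g(463,188),[-.025,.04,.061])]
f=lambda p:np.concatenate([proj(c,pk(p,P))[0]-o for o,P in obs])
p0=np.load('rack.npy');q=least_squares(f,p0);print(p0,q.x,q.fun.reshape(-1,2).round(1),pk(q.x,[0,0,0])-pk(p0,[0,0,0]))
# neighbouring corner check
print((proj(c,pk(q.x,[-.047,-.029,.015],0))[0]),g(672,100))
np.save('rack.npy',q.x)
E
python3 t.py 0 0 .085
```

```text
[ 0.57288765 -0.16794844 -0.10645759] [ 0.57107287 -0.1669311  -0.11735321] [[-0.1 -1.1]
 [-0.3 -0.5]
 [ 0.1  0.6]
 [ 0.4  1.1]
 [-0.1  0.2]] [[-0.00311407  0.00116334  0.        ]]
[400.54604217 113.98811484] [399.  114.6]
t 6.8 tcp [ 0.486  -0.2775  0.2993] rotvec [ 0.27 -0.08  0.6 ] shift now-frame cm [ 6.24 -0.04 16.67] shift in final-frame [ 6.27 -0.03 16.67] w 0.044 F [ 0.7 -0.4 -2.7]
```

Emit:
{"op": "carry_out", "data": {
  "motion": [0.2,0,0.6,1.04,0,2.5,4,0,0,0,1.04,0,2.8,4,0,0,0,1.04,0,2.8,4,0,0,0,1.04,0,2.8,4,0,0,0,1.04,0,2.8,4,0,0,0,1.04,0,2.0,4,0,0,0,0,0,1,4,0,0,0,0,0,0,4,0,0,0,0,0,0,4]
}}

```text
time_s: 7.55
tcp_pos: [0.5173, -0.2812, 0.1231]
eef_rot: [179.9, 29.9, 173.3]
contact_force: [-0.7, -0.3, -2.3]
gripper_width: 0.0437
```

```bash
python3 t.py 0 0 .085; python3 - <<'E'
from h import *
snap('wrist','w4');c=load('w4');p=np.load('rack.npy')
im=c['pixels'][:,:,::-1].copy()
for P in([-.047,-.029,.015],[-.047,.029,.015],[-.043,-.025,.015],[-.043,.025,.015],[-.025,.04,.061]):
    q=proj(c,pk(p,P))[0];cv2.circle(im,tuple(int(v) for v in q.round()),2,(0,0,255),-1);print(q.round())
cv2.imwrite('pics/w4m.png',cv2.resize(im[60:420,80:560],(800,600)))
E
```

```text
t 7.55 tcp [ 0.5173 -0.2812  0.1231] rotvec [ 0.06 -0.1  -0.01] shift now-frame cm [ 0.19 -0.02 -0.17] shift in final-frame [ 0.19 -0.02 -0.17] w 0.0437 F [-0.7 -0.3 -2.3]
[270. 181.]
[360. 181.]
[276. 187.]
[354. 187.]
[390. 229.]
```

View pics/w4m.png

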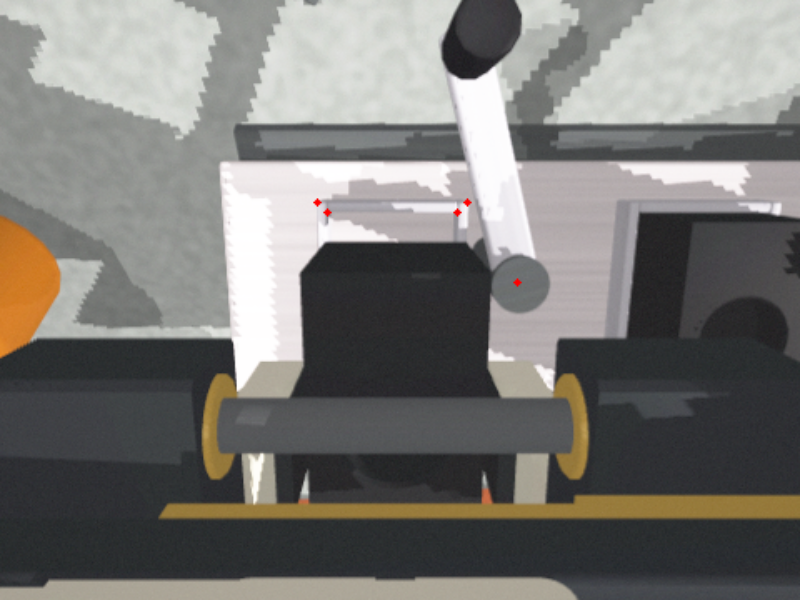

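```bash
python3 - <<'E'
from h import *
c=load('w4');s=r.get_state();Rt=Ro.from_euler('xyz',s['eef_rot'],degrees=True).as_matrix()
for P in([.04,-.022,.0234],[.04,.022,.0234],[.04,-.022,-.0266],[.04,.022,-.0266]):
    q=proj(c,s['tcp_pos']+Rt@np.array(P))[0];print(P,((q-[80,60])/.6).round())
E
```

```text
[0.04, -0.022, 0.0234] [321. 243.]
[0.04, 0.022, 0.0234] [462. 243.]
[0.04, -0.022, -0.0266] [295. 274.]
[0.04, 0.022, -0.0266] [486. 274.]
```

The mould sits about 1 mm too far to +y of the pocket, so I'll correct that and start the insertion.

Emit:
{"op": "carry_out", "data": {
  "motion": [0,0,0,0.18,-0.13,1,4,0,0,0,0,0,1,4,0,0,0,0,0,1,4,0,0,0,0,0,1,4,0,0,0,0,0,0.5,4,0,0,0,0,0,0.5,4,0,0,0,0,0,0,4,0,0,0,0,0,0,4]
}}

```text
time_s: 8.27
tcp_pos: [0.539, -0.285, 0.0779]
eef_rot: [179.9, 29.9, 173.2]
contact_force: [0.1, 1.4, -2.6]
gripper_width: 0.0439
```

```bash
python3 t.py 0 -0.0013 .0234
```

```text
t 8.27 tcp [ 0.539  -0.285   0.0779] rotvec [ 0.06 -0.12 -0.07] shift now-frame cm [-0.17 -0.03  0.98] shift in final-frame [-0.17 -0.03  0.98] w 0.0439 F [ 0.1  1.4 -2.6]
```

Emit:
{"op": "carry_out", "data": {
  "motion": [0,0,0,-0.1,0,0.3,4,0,0,0,0,0,0.3,4,0,0,0,0,0,0.2,4,0,0,0,0,0,0.1,4,0,0,0,0,0,0,4,0,0,0,0,0,0,4]
}}

```text
time_s: 8.77
tcp_pos: [0.5443, -0.2856, 0.071]
eef_rot: [179.9, 29.9, 173.2]
contact_force: [0.1, -0.7, -4.1]
gripper_width: 0.0437
```

```bash
python3 t.py 0 -0.0013 .0234
```

```text
t 8.77 tcp [ 0.5443 -0.2856  0.071 ] rotvec [ 0.05 -0.07 -0.07] shift now-frame cm [-0.05 -0.03  0.12] shift in final-frame [-0.05 -0.03  0.12] w 0.0437 F [ 0.1 -0.7 -4.1]
```

Now down in small steps until the force shows the floor.

Emit:
{"op": "carry_out", "data": {
  "motion": [0,0,0,0,0,0.1,4,0,0,0,0,0,0.1,4,0,0,0,0,0,0.1,4,0,0,0,0,0,0,4]
}}

```text
time_s: 9.1
tcp_pos: [0.5447, -0.2856, 0.0704]
eef_rot: [179.9, 30.0, 173.2]
contact_force: [-19.4, 8.4, 25.2]
gripper_width: 0.0439
```

```bash
python3 t.py 0 -0.0013 .0234
```

```text
t 9.1 tcp [ 0.5447 -0.2856  0.0704] rotvec [ 0.07  0.01 -0.08] shift now-frame cm [-0.04 -0.03  0.04] shift in final-frame [-0.04 -0.03  0.04] w 0.0439 F [-19.4   8.4  25.2]
```

About 30 N along the pocket normal, at the expected depth, so it's seated. I'll ease off, release and withdraw.

Emit:
{"op": "carry_out", "data": {
  "motion": [0,0,0,0,0,-0.2,4,0,0,0,0,0,0,5,0,0,0,0,0,0,5.6,0,0,0,0,0,0,5.6,0,0,0,0,0,0,5.6,0,0,0,0,0,-1,5.6,0,0,0,0,0,-2,5.6,0,0,0,0,0,-4,5.6,0,0,0,0,0,-4,5.6,0,0,0,0,0,-4,5.6,0,0,0,2,0,-1,5.6,0,0,0,0,0,0,5.6]
}}

```text
time_s: 10.1
tcp_pos: [0.4457, -0.2741, 0.2018]
eef_rot: [179.9, 30.2, 173.2]
contact_force: [-1.0, 0.4, -2.1]
gripper_width: 0.0559
```

```bash
python3 - <<'E'
from h import *
c=snap('wrist','w5');p=np.load('rack.npy')
im=c['pixels'][:,:,::-1].copy()
for P in([-.04,-.022,.05],[-.04,.022,.05],[.04,-.022,.05],[.04,.022,.05]):
    q=proj(c,pk(p,P))[0];print('top corner if centred',(q).round(1));cv2.circle(im,tuple(int(v) for v in q.round()),2,(0,0,255),-1)
for a in np.arange(1.1,1.8,.1):
    P=[-.025-.07*np.sin(a),.04-.07*np.cos(a),.099];q=proj(c,pk(p,P))[0];print(round(a,2),q.round());cv2.circle(im,tuple(int(v) for v in q.round()),2,(0,255,0),-1)
cv2.imwrite('pics/w5m.png',im)
E
python3 t.py -.095 .04 .067
```

```text
top corner if centred [291.1 209.8]
top corner if centred [342.6 209.7]
top corner if centred [292.7 296.9]
top corner if centred [341.1 296.9]
1.1 [329. 152.]
1.2 [338. 148.]
1.3 [348. 145.]
1.4 [358. 142.]
1.5 [369. 141.]
1.6 [379. 141.]
1.7 [389. 142.]
t 10.15 tcp [ 0.4468 -0.2743  0.201 ] rotvec [ 0.02  0.14 -0.1 ] shift now-frame cm [ 7.49  4.11 11.9 ] shift in final-frame [ 7.45  4.12 11.92] w 0.0561 F [-0.  -0.3  0.1]
```

View pics/w5m.png

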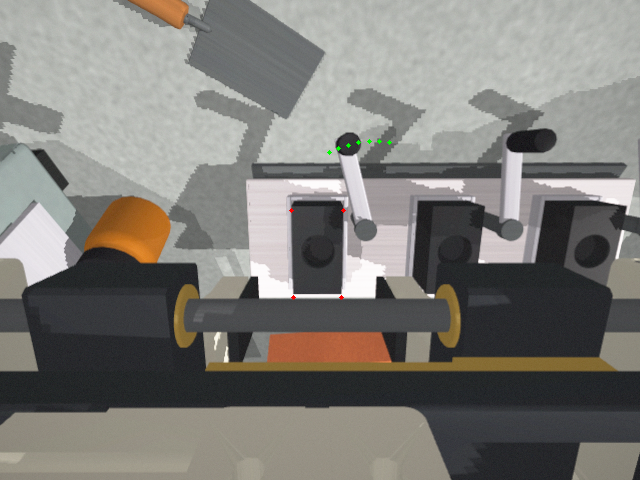

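The mould is seated within 1–2 px of the centred prediction, bowl out. The right knob is at (347,144), which puts the lever at about 1.3 rad, so the knob is at pocket (-0.0925, 0.0213). I'll grip it and follow the arc.

```bash
python3 t.py -.0925 .0213 .115;python3 t.py -.0925 .0213 .067
```

```text
t 10.15 tcp [ 0.4468 -0.2743  0.201 ] rotvec [ 0.02  0.14 -0.1 ] shift now-frame cm [7.22 2.24 7.1 ] shift in final-frame [7.2  2.25 7.12] w 0.0561 F [-0.  -0.3  0.1]
t 10.15 tcp [ 0.4468 -0.2743  0.201 ] rotvec [ 0.02  0.14 -0.1 ] shift now-frame cm [ 7.23  2.24 11.9 ] shift in final-frame [ 7.2   2.25 11.92] w 0.0561 F [-0.  -0.3  0.1]
```

Emit:
{"op": "carry_out", "data": {
  "motion": [0,0,0,2.4,0.75,1.5,5.6,0,0,0,2.4,0.75,2.5,5.6,0,0,0,2.42,0.74,3.1,5.6,0,0,0,0,0,1.6,5.6,0,0,0,0,0,1.6,5.6,0,0,0,0,0,1.6,5.6,0,0,0,0,0,0,5.6,0,0,0,0,0,0,1.2,0,0,0,0,0,0,1.2,0,0,0,0,0,0,1.2,0,0,0,0,0,0,1.2,0,0,0,0,0,0,1.2,0,0,0,0,0,0,1.2],
  "grip_force": 12
}}

```text
time_s: 11.23
tcp_pos: [0.4478, -0.2516, 0.0604]
eef_rot: [179.9, 30.0, 173.2]
contact_force: [0.0, 0.3, -0.6]
gripper_width: 0.0216
```

```bash
python3 - <<'E'
from h import *
p=np.load('rack.npy')
s=r.get_state();R=Ro.from_euler('z',p[2]).as_matrix()@TILT
q=R.T@(s['tcp_pos']-pk(p,[0,0,0])[0]);print('pocket coords',q.round(4),s['gripper_width'],s['contact_force'],s['time_s'])
print('radius',np.hypot(q[0]+.025,q[1]-.04))
a=np.arccos((.04-q[1])/.07);print('angle',a)
aa=np.linspace(a,-.03,14);P=np.c_[-.025-.07*np.sin(aa),.04-.07*np.cos(aa)];d=np.diff(P,axis=0)*100
print(np.c_[-d[:,0],d[:,1]].round(2))
E
```

```text
pocket coords [-0.0922  0.0215  0.0653] 0.021628725095450448 [ 0.01061136  0.33310394 -0.60112225] 11.2333
radius 0.06968987757670009
angle 1.3031151864434514
[[-0.22 -0.68]
 [-0.29 -0.65]
 [-0.36 -0.62]
 [-0.42 -0.58]
 [-0.48 -0.54]
 [-0.53 -0.48]
 [-0.58 -0.43]
 [-0.62 -0.37]
 [-0.65 -0.3 ]
 [-0.68 -0.23]
 [-0.7  -0.16]
 [-0.71 -0.09]
 [-0.72 -0.02]]
```

Emit:
{"op": "carry_out", "data": {
  "motion": [0,0,0,0,0,0,1.2,0,0,0,0,0,0,1.2,0,0,0,0,0,0,1.2,0,0,0,0,0,0,1.2]
}}

```text
time_s: 11.57
tcp_pos: [0.4478, -0.2516, 0.06]
eef_rot: [179.9, 30.0, 173.2]
contact_force: [-3.5, 1.7, 5.7]
gripper_width: 0.0158
```

Emit:
{"op": "carry_out", "data": {
  "motion": [0,0,0,-0.22,-0.68,-0.1,1.2,0,0,0,-0.29,-0.65,0,1.2,0,0,0,-0.36,-0.62,0,1.2,0,0,0,-0.42,-0.58,0,1.2,0,0,0,-0.48,-0.54,0,1.2,0,0,0,-0.53,-0.48,0,1.2,0,0,0,-0.58,-0.43,0,1.2,0,0,0,-0.62,-0.37,0,1.2,0,0,0,-0.65,-0.3,0,1.2,0,0,0,-0.68,-0.23,0,1.2,0,0,0,-0.7,-0.16,0,1.2,0,0,0,-0.71,-0.09,0,1.2,0,0,0,-0.72,0,0,1.2,0,0,0,0,0,0,1.2]
}}

```text
time_s: 12.73
tcp_pos: [0.5032, -0.3107, 0.0966]
eef_rot: [-180.0, 30.1, 173.3]
contact_force: [0.1, -6.6, -0.5]
gripper_width: 0.0159
```

```bash
cat > pc.py <<'E'
from h import *
p=np.load('rack.npy')
s=r.get_state();R=Ro.from_euler('z',p[2]).as_matrix()@TILT
q=R.T@(s['tcp_pos']-pk(p,[0,0,0])[0]);print('pocket coords',q.round(4),s['gripper_width'],(R.T@s['contact_force']).round(1),s['time_s'],'angle',np.arctan2(-(q[0]+.025),.04-q[1]))
E
python3 pc.py
```

```text
pocket coords [-0.0205 -0.0307  0.0656] 0.015869860913163773 [ 0.5 -6.6 -0.8] 12.7333 angle -0.06329866069906202
```

Emit:
{"op": "carry_out", "data": {
  "motion": [0,0,0,-0.2,0,0,1.2,0,0,0,-0.2,0,0,1.2,0,0,0,0,0,0,1.2]
}}

```text
time_s: 12.98
tcp_pos: [0.5034, -0.3107, 0.0967]
eef_rot: [179.9, 29.8, 173.2]
contact_force: [-7.3, -8.6, -2.1]
gripper_width: 0.0158
```

```bash
python3 pc.py
```

```text
pocket coords [-0.0203 -0.0307  0.0656] 0.015802138916686848 [-6.4 -9.4  1.3] 12.9833 angle -0.06689031379740934
```

The lever is at its stop: it gave no further travel and a reaction of about 6 N. I'll release and back off.

Emit:
{"op": "carry_out", "data": {
  "motion": [0,0,0,0.3,0.1,0,1.2,0,0,0,0,0,0,4,0,0,0,0,0,0,4,0,0,0,0,0,0,4,0,0,0,0,0,0,4,0,0,0,0,0,0,4,0,0,0,0,0,-1,4,0,0,0,0,0,-3,4,0,0,0,0,0,-4,4,0,0,0,0,0,-4,4,0,0,0,3,0,-2,4,0,0,0,3,0,0,4,0,0,0,0,0,0,4]
}}

```text
time_s: 14.07
tcp_pos: [0.3763, -0.2928, 0.1863]
eef_rot: [179.8, 29.9, 173.1]
contact_force: [-0.8, 1.4, -1.5]
gripper_width: 0.0398
```

```bash
python3 - <<'E'
from h import *
c=snap('wrist','w6');p=np.load('rack.npy');im=c['pixels'][:,:,::-1].copy()
for P in([-.04,-.022,.05],[-.04,.022,.05],[.04,-.022,.05],[.04,.022,.05],[-.025,-.03,.099]):
    q=proj(c,pk(p,P))[0];cv2.circle(im,tuple(int(v) for v in q.round()),2,(0,0,255),-1);print(q.round())
cv2.imwrite('pics/w6m.png',im)
E
python3 pc.py
```

```text
[322. 275.]
[368. 275.]
[322. 350.]
[365. 350.]
[313. 312.]
pocket coords [-0.0841 -0.0286  0.2072] 0.04006455038058105 [ 0.7 -0.4 -0.1] 14.1167 angle 0.7112937106411137
```

View pics/w6m.png

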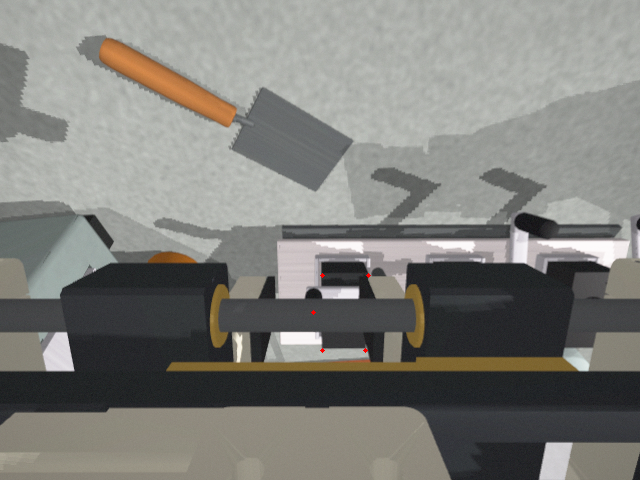

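The picture shows the lever across the block, but the gripper's rod partly hides the knob, near (314,295). I'm out of views, so I'll back off and check the knob numerically in the wrist and scene cameras.

Emit:
{"op": "carry_out", "data": {
  "motion": [0,0,0,-1,0,-4,4,0,0,0,-1,0,-4,4,0,0,0,3,0,-3,4,0,0,0,3,0,-1,4,0,0,0,3,0,0,4,0,0,0,0,0,0,4,0,0,0,0,0,0,4]
}}

```text
time_s: 14.7
tcp_pos: [0.2611, -0.2809, 0.2565]
eef_rot: [180.0, 30.0, 173.1]
contact_force: [0.1, -0.6, -0.2]
gripper_width: 0.0403
```

```bash
python3 - <<'E'
from h import *
p=np.load('rack.npy')
for n in('wrist','scene','top'):
    c=snap(n,n+'7');g=c['pixels'].max(2)
    print(n)
    for a in(0,.1,.2,.3):
        P=[[-.025-.07*np.sin(a),.04-.07*np.cos(a),z] for z in(.061,.099)];print(' pred',a,proj(c,pk(p,P)).round(1).tolist())
    q=proj(c,pk(p,[-.025,-.03,.08]))[0].round().astype(int);y,x=max(q[1]-14,0),max(q[0]-14,0)
    print(' origin',x,y);print('\n'.join(' '.join('%3d'%v for v in row) for row in g[y:y+28:1 if n!='wrist' else 2,x:x+28]))
E
python3 pc.py
```

```text
wrist
 pred 0 [[315.8, 305.3], [315.7, 318.5]]
 pred 0.1 [[316.1, 300.3], [316.0, 313.2]]
 pred 0.2 [[316.9, 295.4], [316.9, 307.9]]
 pred 0.3 [[318.2, 290.5], [318.3, 302.6]]
 origin 302 298
146 148 144 144 146 147 143 144 145 145 145 145 143 144 145 139 131 122 115 102  64  51  49  49  47  53  45  46
 64  66  66  66  66  62  61  65  66  65  63  65  67  64  65  68  61  65  66  62  64  63  64  63  62  62  61  64
 66  64  64  67  65  65  67  66  63  65  66  66  69  66  67  65  64  64  65  69  65  65  67  64  65  65  68  67
 69  70  67  69  65  68  69  65  67  67  67  66  67  68  67  68  68  68  69  68  70  69  65  68  69  68  65  67
 70  67  71  65  69  74  68  70  67  69  69  70  69  68  71  68  70  68  66  69  70  64  68  73  70  70  66  66
 71  71  70  70  69  68  71  73  68  69  68  66  66  70  71  70  71  70  70  72  68  67  67  67  67  71  69  70
 71  72  68  67  70  67  69  71  70  67  69  70  70  72  68  70  70  69  71  69  72  72  70  73  75  68  69  69
 69  71  69  68  67  71  67  71  72  70  71  71  69  72  67  70  68  72  72  72  68  71  72  68  70  66  69  69
 71  76  67 
[... 6721 characters left out ...]
 107 112 110 110 112 109 110 110
112 110 111 109 110 113 112 111 112 112 113 112 113 112 112 107 112 108 110 112 110 112 112 108 111 109 113 109
110 112 108 111 111 109 113 114 116 116 113 111 114 112 114 109 111 111 112 107 109 112 107 113 112 110 112 110
109 110 107 108 109 113 113 117 114 113 110 113 114 115 111 112 107 112 113 112 109 112 111 113 109 111 111 111
111 111 108 108 112 114 116 117 116 115 112 110 113 110 111 111 110 110 112 112 109 111 110 110 107 110 111 108
109 110 107 109 110 111 113 117 113 115 111 113 111 110 110 111 108 110 112 111 113 113 110 107 108 106 111 110
pocket coords [-0.1502 -0.0293  0.3254] 0.03985515836731962 [-0.1  0.5 -0.4] 14.85 angle 1.0649548574999324
```

Both fixed cameras place the knob at the shut position. In the top view it runs from about (436,272) to (439,280), against (435,272.5) and (438.5,281) predicted for 0 rad. I'll hand in.

```bash
python3 -c "
from plant import r
print(r.close_job())"
```

```text
the job is handed in; nothing more can be done
None
```

The loose graphite mould is down in the right pocket, which was the empty one, with its bowl outwards. That pocket's lever is swung shut over it and let go. I handed the job in at about 15 s on the robot's clock; no verdict is reported.

**Mould seated:** going in, the reaction was about 30 N along the pocket's normal, within 0.5 mm of the expected depth. A close picture after release showed the block within about 2 px of centred.

**Lever shut:** it would not move further at its stop and pushed back with about 6 N. The top and scene cameras both place the knob within about 2 px of its 0 rad position.

**Robot clear:** it was about 0.3 m away from the rack with close to zero force at hand-in.

**What disagreed or was not checked:**
- **Rack position:** my first estimate was about 3 mm off from the close wrist view. I corrected it before inserting the mould.
- **Lever position:** while gripping the knob at the stop, the tool stood about 4.5 mm past where the knob should be. I put that down to the knob sliding between the pads, and the two fixed cameras agree with fully shut.
- **Last wrist view:** the gripper hid the knob, so that camera could not confirm it. I had also used all 12 views, so the final lever check was on pixel values only.
- **Other things on the bench:** I did not measure the other two moulds, their levers or the other objects at the end. My planned path kept clear of them, and the force readings I took showed no unexpected contact.

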